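# Clamp a serving board under the marking needle

### The job

A small serving board is to get its hanging hole: slide it flat on the jig until its pencilled cross lies right under the needle tip with its long edge against the fence, and let go of it. Then pump the clamp's two squeeze handles (squeeze, let them spring back, squeeze again) until the sprung pad presses on the board and its spring is about half squashed, never fully; move the jaw only by the handles. Finish while still gripping the handles squeezed, with the board held like that, and leave the two jars and the tin beside it alone.

Things in the scene. Friction and masses are not known exactly. Their poses are not given: they have to be found in the camera images.
- jig: Fixed pale wooden base board, 230 (x) x 410 (y) x 14 mm, with fence, needle post and clamp; place and yaw vary. Origin on the cooktop (z = 0). x points away from the robot along the fence, y (left) is the way the clamp presses. In its frame, mm: needle post (50, 197), 147 high, its arm 24 wide reaches to y 97 at height 112 to 130; clamp body x 10 to 50, y -112 to -45, 58 high; toothed bar along x = 30.
- needle_tip (a point): Tip of the fixed upright needle, pointing down, 46 mm above the cooktop, 10 mm above the board's top. Its axes are the jig's.
- fence_face (a point): Middle of the fence's face that looks to jig -y; axes as the jig's. The fence is 110 long along jig x (55 mm either way of this point), 16 thick, 34 high above the base. With the board's edge flat on it, the board's centre line lies 42 mm to jig -y of the face, right under the needle tip.
- board: Loose wooden serving board, about 0.25 kg, 22 mm thick, flat on the base board: blade 130 (x) x 84 (y) mm, handle 30 mm wide going 85 mm on from the blade's -x end towards the robot. Origin: underside of the blade's centre; x points from handle to blade. Starts 20 to 55 mm too far along jig +x, 4 to 18 mm off the fence, turned up to 0.07 rad; when done its axes are parallel to the jig's.
- mark (a point): Centre of the pencilled cross (20 mm) on the board's top face, on its centre line 45 mm to +x of the blade's centre, 22 mm above its underside.
- board_handle (a point): Place to grasp the board's handle, across its 30 mm width: on the centre line, 128 mm to -x of the blade's centre, at mid thickness (22 mm from the handle's end).
- grip_near (a joint): Squeeze angle (rad) of the handle nearer the robot; the farther one is geared to it and moves alike. 0 = sprung open, 0.215 = fully squeezed (stop). Each handle needs 2 to 3 N for its spring, about 4 N more to move the jaw and 0.5 N more per N of pad force. Outer width over the posts: 62 mm open, 32 mm squeezed, 140 mm per rad.
- grip_mid (a point): Point halfway between the two upright handle posts, 92 mm above the cooktop; axes as the jig's. The posts are round, 12 mm thick (14 at the cap), 25 mm to jig -x and +x of this point when open, from 66 to 118 mm above the cooktop, and close towards this point along jig x. Below them lies only the toothed bar (top 38 mm above the cooktop).
- jaw (a joint): Travel (m) of the sliding jaw towards the fence (jig +y). Driven by a ratchet with 4 mm teeth: a full squeeze from fully open advances it about 12 mm (the first up to 4 mm may be idle; squeezing drives it 67 mm per rad). When the handles spring back it stays, held by about 8 N of friction. The handles cannot wind it back.
- pad (a joint): How far (m) the pad is pushed back on its spring: 0 = free, 0.016 = fully squashed. 1 N per mm: half squashed is 8 mm, 8 N. If the handles are released above 8 N it relaxes to 6 to 8 N; below that it stays.
- pad_face (a point): Middle of the pad's pressing face (36 x 19 mm), 27 mm above the cooktop. It faces jig +y; the board's near edge, when the board is against the fence, is 84 mm from the fence face. The pad starts 36 to 56 mm short of that.
- pepper_jar: Bystander: grey-filled spice jar with black lid, 53 mm across, 118 high, right of the work. Origin: centre of its underside.
- spice_tin: Bystander: spice tin 32 x 49 x 111 mm, right of the work. Origin: centre of its underside.
- salt_jar: Bystander: clear jar of pale grains with grey lid, 61 mm across, 102 high, left of the work. Origin: centre of its underside.

How it is judged:
By the outcome, as a careful person would: the job done as asked, in the order asked, and still so for the second after the job is handed in, while the arm keeps its last pose, push and grip.
It also fails if it takes over 64 s, if anything falls off the work surface, if the arm or the gripper's body presses on something with over 40 N, if the wrist force passes 120 N, or if a joint passes its speed limit or range.

### The arm

A 7-joint arm with a two-finger parallel gripper is mounted at the origin on a cart in front of the work surface, level with it; the furniture and walls round the work are solid. World frame = base frame: x ahead of the robot, y to its left, z up, the work surface at z = 0. Lengths are in mm, angles in rad, forces in N, time in s.
With the tool pointing down it reaches from about 425 to 925 mm from the base axis. Payload 6.8 kg.
Tool frame: the origin (TCP) lies midway between the tips of the shut fingers; the grasp point (between the pads) lies 19 mm behind it; z points along the fingers, y is the line along which they close (so a half turn about z gives the same grasp; the last joint's range is limited). The gripper opens to 88 mm and grips with 3 to 60 N. Pads are 20 mm wide; open, the fingers measure 115 mm over their backs; the gripper's body (75 mm by 178 mm) begins 61 mm behind the grasp point.
Start: joints at [-1.327, 0.477, 0.022, 1.555, -0.011, 1.109, -0.083], TCP at [232.594, 633.678, 222.664] pointing down, gripper open.
Joint ranges: [-2.96, 2.96], [-0.34, 2.1], [-1.41, 1.46], [0.24, 2.44], [-1.37, 4.51], [0.17, 1.92], [-2.96, 2.96]. Speed limits (rad/s): [2.39, 2.39, 3.14, 3.14, 3.14, 3.14, 3.14].

### API

Orientations are given as a unit quaternion [w, x, y, z].
In Python, from rig import bot, grab_frame gives the robot as it stands. The module is installed in compiled form; this text tells all that it offers.
- The arm moves only by the tool step_arm, never from a script. Its arguments are lists of equal length, an entry for each row: "fingers": the opening, from 0 (shut) to 1 (fully open); "delta_pos": the shift along the tool's x, y, z in mm, a list of three; "turn": the turn about the tool's z in rad. In form: {"fingers": [fingers, ...], "delta_pos": [[tx, ty, tz], ...], "turn": [turn, ...]}. A call has 1 to 8 rows; each row shifts and turns the commanded pose from where the row before left it, along the tool's axes as they then stand; what a row does not reach is not made up. A row lasts 1/8 s, in which the tool goes at most 62.5 mm and 10.7 degrees, less where a joint would pass 70% of its speed; a pose out of reach is approached as far as the arm can. A call is refused whole if a number of a shift passes 62.5 or a number of a turn 0.188, either way. A call with a gripper value outside its range is refused whole. The fingers move at their own pace and stop on an object; "force" is the grip in N (left out, the last holds). Time passes only in rows, so rows that do not move let the fingers close. It gives the time, the measured TCP pose, the force, the opening and the grip force at its end, in the units of the state.
- bot.state(): the state, without advancing time (a new reading comes with each control period).
- grab_frame(name): name is "side" or "top"; returns a dict with "pixels" (400x640x3 uint8, blue, green, red), "z_map" (400x640 float32, mm along the optical axis (not along the pixel's ray), 0 where there is no reading), "fx", "fy", "cx", "cy" (pixels), "eye" and "attitude" of the camera in the world. Camera axes: x right, y down, z forward; pixel columns grow to the right and rows downward; lengths in mm; the calibration is good to about 2 mm. A picture is of the moment at which its call begins.
- bot.sign_off(): hands the job in; it is judged then, once.
The state is a dict: "time_s": time; "joints": joint angles; "qvel": joint speeds; "joint_efforts": joint torques, N m; "position": TCP position; "eef_rot": TCP orientation; "wrist_force": force on the tool from outside, world axes, zero at the start; "moment": the same for the moment, N m; "width": finger opening in mm; "gripper_force": force on a finger pad.
Only numpy, scipy, OpenCV 4.12 (cv2) and the standard library are available. Lean on these libraries where they do the work, as an engineer would, in place of code of your own. Each camera call takes 0.05 s, during which the arm holds its last target. There are 200 camera calls.

## Working session

There is one attempt and no reset: what is moved stays moved. The work goes in short steps, Python scripts to look and compute and a tool call to move; the robot and the scene stay as the last step left them, time stands still between calls to the robot, and variables do not carry over. Pictures are saved under pics/ and viewed, at most 10 in all, crops included, and the job is handed in when it is done.

Besides the shell and the picture viewer there is one more tool, called after "Emit:" as name(argument=value, ...), one argument or row to a line, values as JSON. step_arm: Moves the arm, as the interface text tells. Its arguments: {"type":"object","properties":{"fingers":{"type":"array","items":{"type":"number"}},"delta_pos":{"type":"array","items":{"type":"array","items":{"type":"number"}}},"turn":{"type":"array","items":{"type":"number"}},"force":{"type":"number"}},"required":["fingers","delta_pos","turn"]}

```bash
mkdir -p pics; cat > h.py <<'E'
import numpy as np, cv2
from scipy.spatial.transform import Rotation as R
from rig import bot, grab_frame
def rot(a):
    a=np.array(a,float)
    return a if a.shape==(3,3) else R.from_quat(a,scalar_first=True).as_matrix()
def ray(f,uv,z):
    uv=np.atleast_2d(np.array(uv,float)); d=np.c_[(uv[:,0]-f['cx'])/f['fx'],(uv[:,1]-f['cy'])/f['fy'],np.ones(len(uv))]@rot(f['attitude']).T
    e=np.array(f['eye']); return e+d*((z-e[2])/d[:,2])[:,None]
def proj(f,p):
    c=(np.atleast_2d(p)-np.array(f['eye']))@rot(f['attitude']); return np.c_[c[:,0]/c[:,2]*f['fx']+f['cx'],c[:,1]/c[:,2]*f['fy']+f['cy']]
def cloud(f):
    v,u=np.mgrid[:400,:640]; z=f['z_map']; c=np.stack([(u-f['cx'])/f['fx']*z,(v-f['cy'])/f['fy']*z,z],-1)
    return c@rot(f['attitude']).T+np.array(f['eye'])
E
python3 - <<'E'
from h import *
import pickle
for n in('top','side'):
    f=grab_frame(n);cv2.imwrite(f'pics/{n}1.png',f['pixels']);pickle.dump(f,open(n+'1.pkl','wb'))
    print(n,f['eye'],f['attitude'],f['fx'],f['cx'],f['cy'])
print(bot.state())
E
```

```text
top [ 362.71831272   24.90752212 1445.5262142 ] [-0.05659084  0.70680871 -0.70260668  0.05968905] 409.54161676260304 323.2510395045154 200.4125117493314
side [  360.17545085 -1030.1717673    725.20425137] [-0.49645818  0.8627739  -0.08710778  0.03953115] 362.08153256780696 324.0196894659179 200.3651326089966
{'time_s': 0.1, 'joints': array([-1.32709405,  0.4776989 ,  0.02237721,  1.55630783, -0.0115025 ,
        1.10928626, -0.08306941]), 'qvel': array([-0.00046702, -0.00125753, -0.00017267, -0.00211962,  0.00080585,
        0.00192097,  0.00043119]), 'joint_efforts': array([ 5.45532763e-03, -5.84094357e+01,  1.54055648e+00, -2.73314148e+01,
       -5.41761762e-02,  1.31398826e-02,  6.09097788e-05]), 'position': array([232.44822723, 633.16140139, 221.81094053]), 'eef_rot': array([-7.48593676e-05,  1.74985903e-01,  9.84570625e-01, -7.82275707e-04]), 'wrist_force': array([0.1129748 , 0.32970241, 0.04239368]), 'moment': array([ 0.00063737,  0.01110822, -0.01182662]), 'gripper_force': 0.0, 'width': 88.11896134477736}
```

View pics/top1.png

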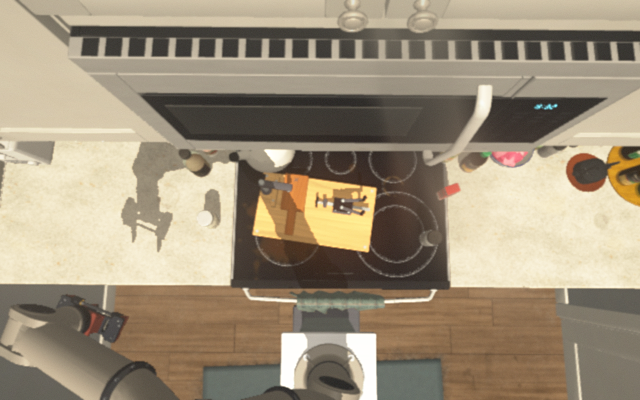

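View pics/side1.png

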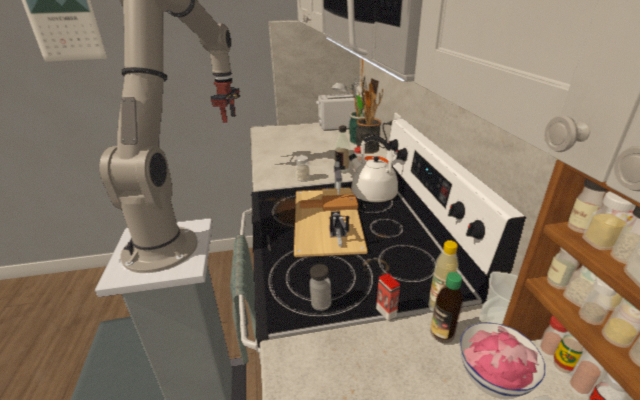

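```bash
python3 - <<'E'
from h import *
a=cv2.imread('pics/top1.png')[165:260,245:385];b=cv2.imread('pics/side1.png')[155:265,280:380]
a=cv2.resize(a,None,fx=5.6,fy=5.6,interpolation=cv2.INTER_CUBIC);cv2.imwrite('pics/c1.png',a)
b=cv2.resize(b,None,fx=5.4,fy=5.4,interpolation=cv2.INTER_CUBIC);cv2.imwrite('pics/c2.png',b)
E
```

```text
(no output)
```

View pics/c1.png

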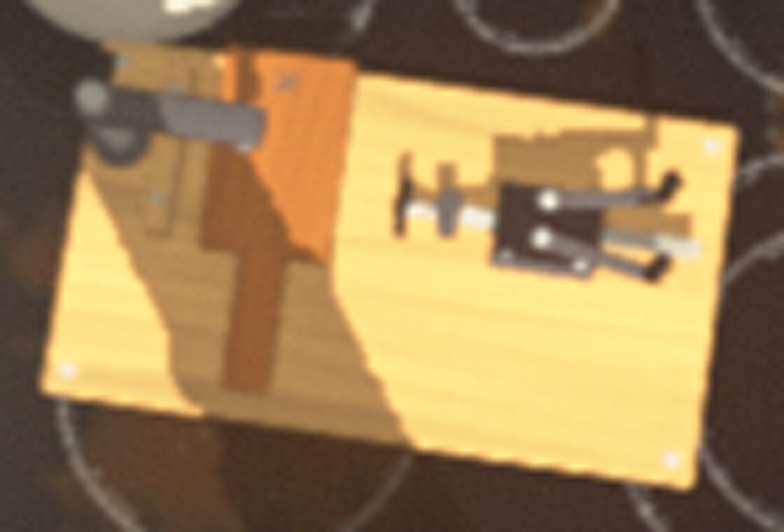

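View pics/c2.png

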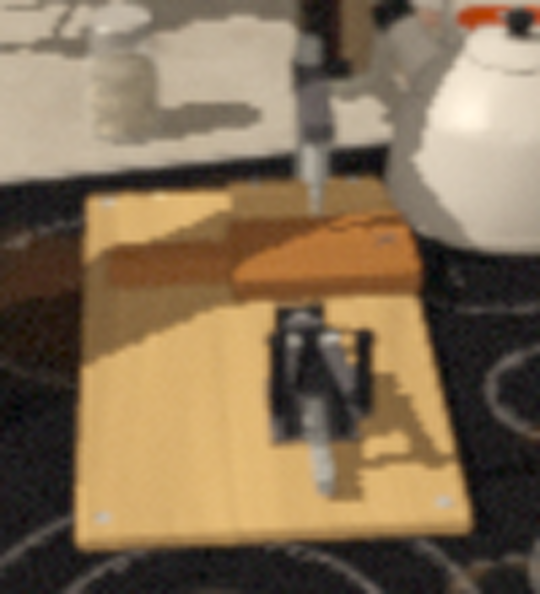

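```bash
cat >> h.py <<'E'
import pickle
def load(n): return pickle.load(open(n+'1.pkl','rb'))
def c1(p): return (np.atleast_2d(p)+.5)/5.6-.5+[245,165]
def c2(p): return (np.atleast_2d(p)+.5)/5.4-.5+[280,155]
E
python3 - <<'E'
from h import *
np.set_printoptions(precision=1,suppress=True)
t=load('top');s=load('side')
C=ray(t,c1([(42,393),(692,490),(738,128)]),14)
D=ray(s,c2([(78,545),(470,528),(86,197)]),14) # (-115,-205),(115,-205),(-115,205)
print(C,D)
def fit(Wd,J):
    a=np.array(J,float);b=np.array(Wd)[:,:2];za=(a-a.mean(0))@[1,1j];zb=(b-b.mean(0))@[1,1j]
    yaw=np.angle((zb*za.conj()).sum());c,s_=np.cos(yaw),np.sin(yaw);M=np.array([[c,-s_],[s_,c]])
    o=b.mean(0)-M@a.mean(0);print(yaw,o,(b-(a@M.T+o)));return yaw,o,M
yt,o,M=fit(C,[(-115,205),(-115,-205),(115,-205)])
fit(D,[(-115,-205),(115,-205),(-115,205)])
inj=lambda p:(np.asarray(p)[...,:2]-o)@M
print('mark',inj(ray(t,c1((288,82)),36)))
print('blade',inj(ray(t,c1([(355,62),(327,265),(202,247),(232,47),(270,390),(222,388)]),36)))
print('mark side',inj(ray(s,c2((388,239)),36)),'tip side',inj(ray(s,c2((316,212)),46)))
print('posts',inj(ray(t,c1([(670,185),(655,268)]),118)),'jawbar',inj(ray(t,c1([(402,195)]),27)))
P=cloud(t);J=inj(P);z=P[...,2]
for x in(-20,0,20):
  k=(abs(J[...,0]-x)<5)&(abs(J[...,1])<205);i=np.argsort(J[k][:,1]);print(x,[(int(a),int(b)) for a,b in zip(J[k][i,1],z[k][i])][-110:])
E
```

```text
[[ 477.4  267.1   14. ]
 [ 419.7 -137.7   14. ]
 [ 648.6 -169.8   14. ]] [[ 423.6 -143.3   14. ]
 [ 647.2 -176.    14. ]
 [ 479.   268.8   14. ]]
-0.13940585232447816 [562.7  48.9] [[ 0.1 -0.8]
 [-0.6  0.5]
 [ 0.5  0.3]]
-0.14314075845228605 [564.3  45.4] [[ 2.3 -2.2]
 [-1.7 -2. ]
 [-0.7  4.2]]
mark [[98.8 81.2]]
blade [[117.7  41.5]
 [-12.3  39.3]
 [-12.4 117.8]
 [116.  119.6]
 [-93.9  62.1]
 [-97.   91.5]]
mark side [[101.8  86.4]] tip side [[ 53.2 111.5]]
posts [[  53.3 -158.1]
 [   3.2 -155.8]] jawbar [[39.5  0.1]]
-20 [(66, 33), (66, 37), (68, 38), (69, 35), (70, 34), (72, 33), (72, 36), (73, 33), (76, 35), (76, 40), (79, 31), (80, 33), (80, 36), (80, 39), (83, 35), (84, 33), (84, 38), (86, 37), (87, 34), (88, 32), (90, 35), (90, 40), (91, 32), (94, 29), (96, 12), (99, 16), (99, 14), (103, 8), (103, 10), (103, 14), (106, 10), (106, 13), (107, 13), (110, 14), (110, 15), (112, 19), (113, 15), (114, 14), (117, 10), (117, 16), (117, 11), (120, 9), (120, 13), (121, 15), (123, 16), (124, 8), (124, 14), (127, 19), (128, 10), (129, 12), (130, 18), (132, 16), (132, 10), (134, 14), (135, 
[... 2398 characters left out ...]
 693), (204, 913), (204, 8), (204, 794), (204, 959), (204, 838), (204, 686), (204, 973), (204, 789), (204, 856), (204, 846), (204, 680), (204, 952), (204, 916), (204, 886), (204, 933), (204, 971), (204, 955), (204, 773), (204, 828), (204, 737), (204, 965), (204, 629), (204, 882), (204, 766), (204, 893), (204, 841), (204, 851), (204, 929), (204, 718), (204, 897), (204, 699), (204, 908), (204, 832), (204, 611), (204, 975), (204, 970), (204, 760), (204, 961), (204, 817), (204, 730), (204, 742), (204, 879), (204, 651), (204, 792), (204, 871), (204, 978), (204, 858), (204, 918), (204, 846), (204, 884), (204, 880), (204, 602), (204, 948), (204, 770), (204, 944), (204, 968), (204, 797), (204, 867)]
```

```bash
cat >> h.py <<'E'
yaw=-0.1405; o=np.array([562.9,48.5]); M=np.array([[np.cos(yaw),-np.sin(yaw)],[np.sin(yaw),np.cos(yaw)]])
def w(p): return M@np.array(p,float)+o
def inj(p): return (np.asarray(p)[...,:2]-o)@M
def plan(jxy,z,ty):
    """tool move to jig xy, height z, tool-y along world angle ty (mod pi): turn first, then shift"""
    s=bot.state();A=rot(s['eef_rot']);a=np.arctan2(A[1,1],A[0,1]);d=(ty-a+np.pi/2)%np.pi-np.pi/2
    B=A@R.from_euler('z',-d).as_matrix();t=np.r_[w(jxy),z];dp=t-s['position']
    print('t',s['time_s'],'pos',s['position'],'jig',inj(s['position']),'tgt',t,'tilt',A[:,2],'turn',-d,'shift',B.T@dp,'shift in present axes',A.T@dp,'F',s['wrist_force'],'w',s['width'],s['gripper_force'])
E
python3 - <<'E'
from h import *
np.set_printoptions(precision=3,suppress=True)
plan((-74,77.5),120,np.pi/2+yaw+.018)
t=load('top');print(inj(ray(t,c1([(262,128),(265,110),(258,150)]),130)))
for n,z0 in(('side',0),('top',0)):
  P=cloud(load(n));k=(P[...,2]>150)&(P[...,0]<800)&(P[...,0]>350)&(abs(P[...,1]-100)<350);print(n,k.sum(),np.percentile(P[k],[1,50,99],axis=0) if k.any() else'')
E
```

```text
t 0.1 pos [232.448 633.161 221.811] jig [-409.07   532.624] tgt [500.482 135.599 120.   ] tilt [-0.    -0.002 -1.   ] turn -0.22928310851685385 shift [-326.848 -460.923  102.451] shift in present axes [-423.053 -374.574  102.451] F [0.113 0.33  0.042] w 88.11896134477736 0.0
[[49.524 83.538]
 [60.379 83.499]
 [36.267 83.777]]
side 2851 [[ 571.944 -248.195  156.976]
 [ 615.032 -102.927  641.819]
 [ 790.359  446.537  702.764]]
top 72922 [[ 362.718 -242.232  608.203]
 [ 615.767   66.898  966.17 ]
 [ 656.081  438.31  1445.526]]
```

Emit:
step_arm(
  fingers=[1,1,1,1,1,1,1,1],
  delta_pos=[
    [0,0,0],
    [0,0,0],
    [-32,-46,0],
    [-32,-46,0],
    [-32,-46,0],
    [-32,-46,0],
    [-32,-46,0],
    [-32,-46,0],
  ],
  turn=[-0.115,-0.115,0,0,0,0,0,0],
  force=20,
)

```text
time_s: 1.1
position: [390.1, 334.5, 222.5]
eef_rot: [-0.0, 0.061, 0.998, -0.0]
wrist_force: [-0.1, 0.1, -0.4]
width: 87.9
gripper_force: 0.0
```

Emit:
step_arm(
  fingers=[1,1,1,1,1,1],
  delta_pos=[
    [-32,-46,0],
    [-32,-46,0],
    [-32,-46,0],
    [-32,-46,0],
    [0,0,0],
    [0,0,0],
  ],
  turn=[0,0,0,0,0,0],
)

```text
time_s: 1.85
position: [493.8, 138.7, 222.3]
eef_rot: [-0.0, 0.061, 0.998, 0.0]
wrist_force: [0.6, -0.1, 0.3]
width: 87.8
gripper_force: 0.0
```

```bash
python3 - <<'E'
from h import *
np.set_printoptions(precision=3,suppress=True)
plan((-74,77.5),45,np.pi/2+yaw+.018)
E
```

```text
t 1.85 pos [493.845 138.725 222.348] jig [-81.01   79.666] tgt [500.482 135.599  45.   ] tilt [-0.001  0.    -1.   ] turn 0.0007677025881784871 shift [ -7.122  -2.314 177.342] shift in present axes [ -7.12   -2.319 177.342] F [ 0.605 -0.137  0.326] w 87.76659914781435 0.0
```

Emit:
step_arm(
  fingers=[0.8,0.8,0.7,0.7,0.7,0.7,0.7,0.7],
  delta_pos=[
    [-7,-2,45],
    [0,0,50],
    [0,0,45],
    [0,0,30],
    [0,0,20],
    [0,0,12],
    [0,0,0],
    [0,0,0],
  ],
  turn=[0,0,0,0,0,0,0,0],
)

```text
time_s: 2.85
position: [501.5, 136.0, 21.4]
eef_rot: [0.001, 0.061, 0.998, 0.0]
wrist_force: [-0.3, 0.2, -0.2]
width: 61.0
gripper_force: 0.0
```

Emit:
step_arm(
  fingers=[0.2,0.2,0.2,0.2,0.2,0.2],
  delta_pos=[
    [0,0,0],
    [0,0,0],
    [0,0,0],
    [0,0,0],
    [0,0,0],
    [0,0,0],
  ],
  turn=[0,0,0,0,0,0],
)

```text
time_s: 3.6
position: [501.3, 135.8, 20.9]
eef_rot: [0.0, 0.061, 0.998, 0.0]
wrist_force: [-0.5, 1.1, 4.5]
width: 29.9
gripper_force: 19.9
```

Emit:
step_arm(
  fingers=[0.2,0.2,0.2,0.2,0.2,0.2,0.2],
  delta_pos=[
    [6,0,0],
    [10,0,0],
    [12,3,0],
    [10,4,0],
    [6,4,0],
    [3,2,0],
    [0,0,0],
  ],
  turn=[0.018,0,0,0,0,0,0],
)

```text
time_s: 4.47
position: [455.5, 155.1, 20.9]
eef_rot: [-0.0, 0.07, 0.998, 0.0]
wrist_force: [1.2, -0.7, 7.3]
width: 29.6
gripper_force: 19.9
```

```bash
python3 - <<'E'
from h import *
np.set_printoptions(precision=3,suppress=True)
plan((-122,97),20,np.pi/2+yaw)
for n in('top','side'):
    f=grab_frame(n);pickle.dump(f,open(n+'2.pkl','wb'))
    u,v=proj(f,np.r_[w((20,90)),40])[0].astype(int);print(n,u,v)
    c=f['pixels'][v-30:v+30,u-40:u+40];cv2.imwrite(f'pics/{n}2.png',cv2.resize(c,None,fx=7,fy=7,interpolation=cv2.INTER_CUBIC))
a=np.hstack([cv2.imread('pics/top2.png'),cv2.imread('pics/side2.png')]);cv2.imwrite('pics/m2.png',cv2.resize(a,(800,300)))
E
```

```text
t 4.475 pos [455.455 155.105  20.866] jig [-121.315   90.508] tgt [455.686 161.629  20.   ] tilt [-0.001  0.    -1.   ] turn 0.0011547234111377591 shift [0.685 6.492 0.866] shift in present axes [0.677 6.492 0.866] F [ 1.249 -0.652  7.265] w 29.625988123606962 19.912344217300415
top 290 200
side 329 198
```

View pics/top2.png

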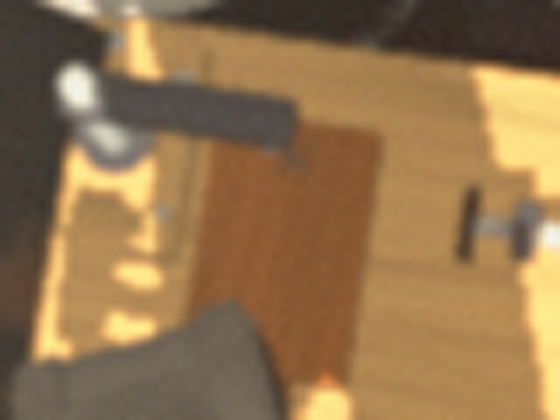

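View pics/side2.png

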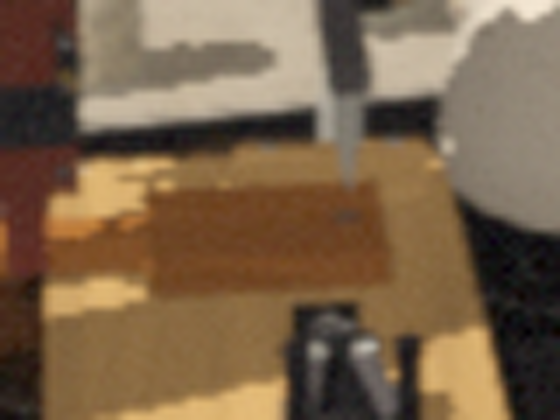

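```bash
python3 - <<'E'
from h import *
np.set_printoptions(precision=1,suppress=True)
t=pickle.load(open('top2.pkl','rb'));s=pickle.load(open('side2.pkl','rb'))
ct=lambda p:(np.atleast_2d(p)+.5)/7-.5+[250,170]
cs=lambda p:(np.atleast_2d(p)+.5)/7-.5+[289,168]
print('mark top',inj(ray(t,ct((292,153)),36)),'side',inj(ray(s,cs((347,215)),36)),'tip side',inj(ray(s,cs([(348,185),(348,192)]),46)))
print('fence top edge',inj(ray(t,ct([(208,60),(185,265)]),48)),'board left',inj(ray(t,ct([(213,140),(192,300)]),36)),'right',inj(ray(t,ct([(381,133),(348,385)]),36)))
for y in(95,98,101): print(y,(proj(s,[np.r_[w((50,y)),z] for z in(46,36)])-[289,168]+.5)*7-.5)
# profile across fence/board along jig y at fixed x in the top image
for x in(-5,10): print(x,[(y,*t['pixels'][tuple(np.round(proj(t,np.r_[w((x,y)),36])[0][::-1]).astype(int))]) for y in range(100,170,4)])
E
```

```text
mark top [[52.9 91.2]] side [[51.5 95.3]] tip side [[ 53.4 110.7]
 [ 52.7 102.9]]
fence top edge [[ 91.2 138.9]
 [-12.3 133.3]] board left [[ 53.7 131.4]
 [-27.6 128.5]] right [[ 69.5  48.8]
 [-58.1  45.5]]
95 [[344.3 199.4]
 [344.3 215.3]]
98 [[343.8 196.6]
 [343.8 212.6]]
101 [[343.4 193.9]
 [343.3 209.9]]
-5 [(100, np.uint8(53), np.uint8(92), np.uint8(143)), (104, np.uint8(50), np.uint8(89), np.uint8(141)), (108, np.uint8(54), np.uint8(93), np.uint8(144)), (112, np.uint8(53), np.uint8(92), np.uint8(144)), (116, np.uint8(53), np.uint8(93), np.uint8(145)), (120, np.uint8(54), np.uint8(90), np.uint8(137)), (124, np.uint8(55), np.uint8(93), np.uint8(141)), (128, np.uint8(59), np.uint8(101), np.uint8(146)), (132, np.uint8(71), np.uint8(121), np.uint8(164)), (136, np.uint8(85), np.uint8(134), np.uint8(173)), (140, np.uint8(77), np.uint8(121), np.uint8(157)), (144, np.uint8(79), np.uint8(125), np.uint8(161)), (148, np.uint8(81), np.uint8(132), np.uint8(170)), (152, np.uint8(119), np.uint8(201), np.uint8(244)), (156, np.uint8(116), np.uint8(191), np.uint8(237)), (160, np.uint8(101), np.ui
[... 345 characters left out ...]
8(52), np.uint8(91), np.uint8(140)), (120, np.uint8(52), np.uint8(90), np.uint8(138)), (124, np.uint8(53), np.uint8(90), np.uint8(141)), (128, np.uint8(57), np.uint8(96), np.uint8(145)), (132, np.uint8(68), np.uint8(110), np.uint8(153)), (136, np.uint8(77), np.uint8(122), np.uint8(159)), (140, np.uint8(76), np.uint8(120), np.uint8(154)), (144, np.uint8(86), np.uint8(126), np.uint8(158)), (148, np.uint8(100), np.uint8(136), np.uint8(162)), (152, np.uint8(108), np.uint8(158), np.uint8(196)), (156, np.uint8(120), np.uint8(197), np.uint8(239)), (160, np.uint8(102), np.uint8(168), np.uint8(215)), (164, np.uint8(91), np.uint8(147), np.uint8(192)), (168, np.uint8(83), np.uint8(136), np.uint8(175))]
```

Emit:
step_arm(
  fingers=[0.2,0.2,0.2,0.2],
  delta_pos=[
    [0,2,0],
    [0,1,0],
    [0,1,0],
    [0,0,0],
  ],
  turn=[0,0,0,0],
)

```text
time_s: 5.08
position: [455.3, 156.3, 20.8]
eef_rot: [-0.001, 0.071, 0.997, -0.001]
wrist_force: [-0.3, -8.4, 12.5]
width: 29.9
gripper_force: 20.0
```

Emit:
step_arm(
  fingers=[0.2,0.2,0.2],
  delta_pos=[
    [0,1,0],
    [0,1,0],
    [0,0,0],
  ],
  turn=[0,0,0],
)

```text
time_s: 5.45
position: [455.6, 159.1, 20.8]
eef_rot: [-0.001, 0.071, 0.998, -0.001]
wrist_force: [-0.4, -6.8, 12.2]
width: 29.9
gripper_force: 20.0
```

Emit:
step_arm(
  fingers=[0.2,0.2,0.2],
  delta_pos=[
    [0,1,0],
    [0,1,0],
    [0,0,0],
  ],
  turn=[0,0,0],
)

```text
time_s: 5.82
position: [455.8, 160.8, 20.8]
eef_rot: [-0.001, 0.071, 0.997, -0.001]
wrist_force: [0.1, -7.3, 11.9]
width: 29.5
gripper_force: 20.0
```

Emit:
step_arm(
  fingers=[0.2,0.2,0.2],
  delta_pos=[
    [0,0,-0.5],
    [0,1,0],
    [0,0,0],
  ],
  turn=[0,0,0],
)

```text
time_s: 6.2
position: [455.8, 163.1, 20.8]
eef_rot: [-0.001, 0.07, 0.998, -0.001]
wrist_force: [-1.0, -2.4, 5.6]
width: 29.7
gripper_force: 20.0
```

Emit:
step_arm(
  fingers=[0.2,0.2,0.2],
  delta_pos=[
    [0,1,0],
    [0,0,0],
    [0,0,0],
  ],
  turn=[0,0,0],
)

```text
time_s: 6.58
position: [455.9, 163.7, 20.8]
eef_rot: [-0.001, 0.07, 0.998, -0.001]
wrist_force: [-0.5, -4.4, 7.2]
width: 29.8
gripper_force: 20.0
```

Emit:
step_arm(
  fingers=[0.2,0.2,0.2],
  delta_pos=[
    [0,1,0],
    [0,0,0],
    [0,0,0],
  ],
  turn=[0,0,0],
)

```text
time_s: 6.95
position: [456.2, 165.0, 20.8]
eef_rot: [-0.001, 0.07, 0.998, -0.001]
wrist_force: [0.3, -3.1, 6.6]
width: 30.1
gripper_force: 20.0
```

```bash
python3 - <<'E'
from h import *
np.set_printoptions(precision=2,suppress=True)
plan((-122,97),20,np.pi/2+yaw);print(bot.state()['moment'])
E
```

```text
t 6.95 pos [456.16 164.96  20.85] jig [-122.    100.36] tgt [455.69 161.63  20.  ] tilt [-0. -0. -1.] turn 0.0004135641653477684 shift [ 0.   -3.36  0.85] shift in present axes [ 0.   -3.36  0.85] F [ 0.26 -3.05  6.6 ] w 30.06576923013618 19.99517261981964
[-0.87  0.13 -0.28]
```

Emit:
step_arm(
  fingers=[0.2,0.2,0.2],
  delta_pos=[
    [-0.5,1,0],
    [0,0,0],
    [0,0,0],
  ],
  turn=[0,0,0],
)

```text
time_s: 7.32
position: [456.2, 165.0, 20.8]
eef_rot: [-0.002, 0.07, 0.998, -0.001]
wrist_force: [-1.4, -6.0, 8.4]
width: 29.6
gripper_force: 20.0
```

Emit:
step_arm(
  fingers=[0.2,0.2,0.2],
  delta_pos=[
    [0,1,0],
    [0,0,0],
    [0,0,0],
  ],
  turn=[0,0,0],
)

```text
time_s: 7.7
position: [456.3, 165.6, 20.8]
eef_rot: [-0.002, 0.071, 0.997, -0.001]
wrist_force: [-3.3, -6.6, 9.8]
width: 29.7
gripper_force: 20.0
```

Emit:
step_arm(
  fingers=[0.2,0.2,0.2],
  delta_pos=[
    [0,1,0],
    [0,0,0],
    [0,0,0],
  ],
  turn=[0,0,0],
)

```text
time_s: 8.07
position: [456.3, 166.0, 20.8]
eef_rot: [-0.002, 0.071, 0.997, -0.002]
wrist_force: [-2.6, -8.3, 11.1]
width: 29.7
gripper_force: 20.0
```

```bash
python3 - <<'E'
from h import *
np.set_printoptions(precision=2,suppress=True)
plan((-122,97),20,np.pi/2+yaw);print(bot.state()['moment'])
a=[]
for n in('top','side'):
    f=grab_frame(n);pickle.dump(f,open(n+'3.pkl','wb'))
    u,v=proj(f,np.r_[w((20,90)),40])[0].astype(int);print(n,u,v)
    a.append(cv2.resize(f['pixels'][v-28:v+28,u-26:u+26],None,fx=7.6,fy=7.6,interpolation=cv2.INTER_CUBIC))
cv2.imwrite('pics/m3.png',np.hstack(a))
E
```

```text
t 8.075 pos [456.28 165.98  20.81] jig [-122.02  101.39] tgt [455.69 161.63  20.  ] tilt [-0. -0. -1.] turn -0.0015073399649654373 shift [-0.02 -4.39  0.83] shift in present axes [-0.03 -4.39  0.83] F [-2.59 -8.25 11.08] w 29.703547724266738 20.04271388053894
[-1.83  0.48 -0.36]
top 290 200
side 329 198
```

View pics/m3.png

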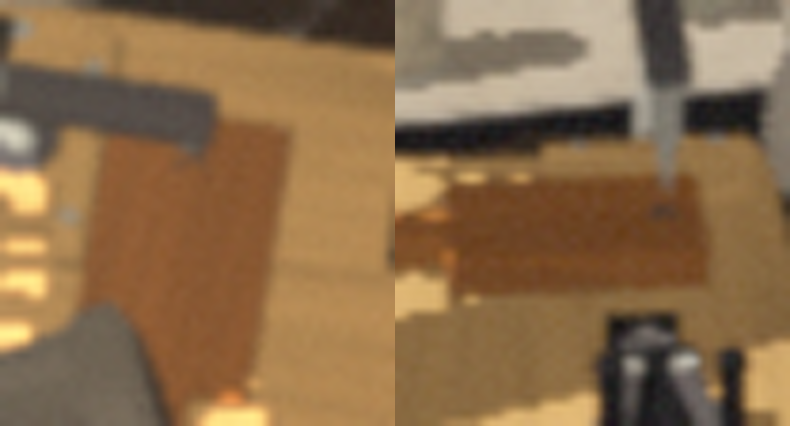

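```bash
cat >> h.py <<'E'
def look(k):
    t=pickle.load(open(f'top{k}.pkl','rb'));s=pickle.load(open(f'side{k}.pkl','rb'))
    def rect(f,z,x0,x1,y0,y1,st=.5):
        xs=np.arange(x0,x1,st);ys=np.arange(y0,y1,st);X,Y=np.meshgrid(xs,ys);q=np.c_[X.ravel(),Y.ravel()]@M.T+o
        uv=proj(f,np.c_[q,np.full(len(q),z)]).astype(np.float32)
        return xs,ys,cv2.remap(f['pixels'],uv[:,0].reshape(X.shape),uv[:,1].reshape(X.shape),cv2.INTER_LINEAR).astype(float)
    # board near (right) edge in top view: per-x strongest change of green along y
    xs,ys,I=rect(t,36,-40,60,30,75);g=cv2.GaussianBlur(I[...,1],(0,0),3);e=ys[np.argmin(np.diff(g,axis=0),0)]
    p=np.polyfit(xs,e,1);r=abs(e-np.polyval(p,xs))<2;p=np.polyfit(xs[r],e[r],1);print('near edge slope,y@30',p[0],np.polyval(p,30),r.mean())
    # blade +x end from top
    xs,ys,I=rect(t,36,50,90,55,80);g=cv2.GaussianBlur(I[...,1],(0,0),3).mean(0);print('blade end x',xs[np.argmax(np.diff(g))])
    # side: end of blade at top plane and mark centroid
    xs,ys,I=rect(s,36,50,90,60,85);g=cv2.GaussianBlur(I[...,1],(0,0),3).mean(0);print('side blade end',xs[np.argmax(np.diff(g))])
    uv=proj(s,np.r_[w((50,98)),36])[0];u0,v0=int(uv[0]),int(uv[1]);r=s['pixels'][v0-9:v0+6,u0-7:u0+9,2].astype(int)
    print(u0-7,v0-9);print(r)
E
python3 - <<'E'
from h import *
np.set_printoptions(precision=2,suppress=True,linewidth=150)
for k in(2,3): look(k)
E
```

```text
near edge slope,y@30 0.009873996849921277 46.257448436210886 1.0
blade end x 70.0
side blade end 70.0
330 188
[[100 100  97 105 134 148 140 129 129 130 136 142 137 132 127 129]
 [139 142 141 141 141 142 143 136 131 130 138 146 146 145 146 147]
 [154 154 154 153 150 148 148 139 130 133 145 148 150 147 148 148]
 [148 150 146 148 148 146 147 140 133 137 143 149 151 147 151 150]
 [146 147 147 148 146 146 146 144 133 139 145 146 145 147 147 148]
 [145 146 143 145 143 145 143 135 130 135 140 134 131 143 146 147]
 [130 126 125 124 125 125 129 120 116 122 120 117 124 138 147 149]
 [112 114 114 112 116 115 115 111 113 117 112 114 121 139 150 152]
 [112 116 112 113 111 114 113 115 114 116 113 115 121 136 146 148]
 [112 113 114 113 114 115 108 109 109 111 111 113 115 125 139 142]
 [112 114 109 106 111 108 105  95  92  94  99 107 111 119 133 139]
 [108 110 109 107 106 107  99  94  95  94  99 107 108 116 132 140]
 [109 106 105 109 108 107 106 106 109 108 108 105 110 112 129 140]
 [103 107 110 107 107 107 106 108 110 106 108 104 107 110 126 139]
 [110 107 106 107 107 109 108 109 107 109 106 110 10
[... 432 characters left out ...]
 136 132 135 145 146 147 148]
 [124 125 125 122 125 127 120 116 121 121 117 119 129 142 147 146]
 [114 110 112 114 114 116 112 113 116 115 112 112 121 138 148 148]
 [111 112 112 114 115 111 114 115 115 116 111 114 124 139 151 153]
 [113 111 112 111 110 113 111 108 108 106 109 112 118 133 148 148]
 [112 111 111 111 115 109 104  87  87  96 102 109 112 127 140 143]
 [106 107 106 110 106 105 100  89  94  92 100 106 108 122 136 140]
 [109 108 108 105 107 106 105 105 106 106 106 105 108 118 132 141]
 [106 109 103 106 107 107 108 107 107 107 105 106 109 115 126 139]
 [108 108 104 109 109 104 106 107 106 110 110 108 107 118 125 140]
 [110 108 111 114 112 110 109 107 111 108 110 107 111 113 125 137]]
```

```bash
cat >> h.py <<'E'
def edge(f,z,a,b,c,d,along='x',ch=1):
    """line fit of strongest gradient across; along x: y=p0*x+p1"""
    st=.5;xs=np.arange(a,b,st);ys=np.arange(c,d,st);X,Y=np.meshgrid(xs,ys);q=np.c_[X.ravel(),Y.ravel()]@M.T+o
    uv=proj(f,np.c_[q,np.full(len(q),z)]).astype(np.float32)
    I=cv2.remap(f['pixels'],uv[:,0].reshape(X.shape),uv[:,1].reshape(X.shape),cv2.INTER_CUBIC).astype(float)[...,ch]
    if along=='y': I=I.T;xs,ys=ys,xs
    g=abs(np.diff(cv2.GaussianBlur(I,(0,0),3),axis=0));k=np.argmax(g,0);W=np.arange(len(g))[:,None];m=(abs(W-k)<8)*g;e=ys[0]+st*((m*W).sum(0)/m.sum(0)+.5)
    r=np.ones(len(xs),bool)
    for _ in range(4): p=np.polyfit(xs[r],e[r],1);r=abs(e-np.polyval(p,xs))<1.5
    return p,r.mean()
E
python3 - <<'E'
from h import *
np.set_printoptions(precision=4,suppress=True,linewidth=150)
f=pickle.load(open('top3.pkl','rb'));s=pickle.load(open('side3.pkl','rb'))
print('base right',edge(f,14,-100,100,-220,-190),'base near',edge(f,14,-130,-100,-190,20,'y'),'base far',edge(f,14,100,130,-190,60,'y'))
print('board near',edge(f,36,-40,60,40,70))
for n,ff in(('top1',load('top')),('top3',f)): print(n,'fence back',edge(ff,48,10,80,148,165),'front',edge(ff,48,0,80,130,148))
print('blade end',edge(f,36,55,85,60,85,'y'),'side',edge(s,36,55,85,62,90,'y'))
E
```

```text
base right (array([   0.001 , -204.2032]), np.float64(1.0)) base near (array([   0.0033, -114.4981]), np.float64(1.0)) base far (array([  0.0014, 115.704 ]), np.float64(1.0))
board near (array([-0.0051, 55.2941]), np.float64(1.0))
top1 fence back (array([  0.0265, 155.0745]), np.float64(0.2)) front (array([ -0.0583, 143.4666]), np.float64(0.38125))
top3 fence back (array([ -0.0906, 162.6847]), np.float64(0.7642857142857142)) front (array([ -0.0136, 140.7606]), np.float64(0.65))
blade end (array([ 0.0029, 69.2189]), np.float64(1.0)) side (array([-0.0075, 72.1514]), np.float64(1.0))
```

Emit:
step_arm(
  fingers=[0.2,0.2,0.2,0.2],
  delta_pos=[
    [-1,-0.5,0],
    [-1,0,0],
    [0,0,0],
    [0,0,0],
  ],
  turn=[0,0,0,0],
)

```text
time_s: 8.68
position: [456.3, 165.9, 20.7]
eef_rot: [-0.004, 0.07, 0.998, -0.002]
wrist_force: [-7.6, -6.3, 16.0]
width: 30.2
gripper_force: 20.0
```

```bash
cat > g.py <<'E'
from h import *
import sys
np.set_printoptions(precision=4,suppress=True,linewidth=150)
plan((-122,97),20,np.pi/2+yaw)
k=sys.argv[1]
for n in('top','side'): pickle.dump(grab_frame(n),open(f'{n}{k}.pkl','wb'))
f=pickle.load(open(f'top{k}.pkl','rb'));s=pickle.load(open(f'side{k}.pkl','rb'))
print('board near',edge(f,36,-40,60,40,70),'blade end',edge(f,36,55,85,60,85,'y'),'side',edge(s,36,55,85,62,90,'y'))
look(k)
E
python3 g.py 4
```

```text
t 8.675 pos [456.3312 165.9217  20.7295] jig [-121.9622  101.341 ] tgt [455.6859 161.6288  20.    ] tilt [-0.0079 -0.0031 -1.    ] turn 0.0002837601530472078 shift [ 0.0323 -4.3379  0.7478] shift in present axes [ 0.0335 -4.3379  0.7478] F [-7.5722 -6.3267 15.955 ] w 30.22362141360638 20.031468272209167
board near (array([-0.0059, 55.3403]), np.float64(1.0)) blade end (array([ 0.0232, 67.6251]), np.float64(1.0)) side (array([ 0.0129, 69.3185]), np.float64(1.0))
near edge slope,y@30 -0.0047551188779716026 54.85370884272105 1.0
blade end x 69.0
side blade end 70.0
330 188
[[100 102  98 105 129 144 135 126 129 129 140 141 134 133 130 130]
 [139 141 141 142 144 143 140 134 125 131 137 147 147 146 146 148]
 [151 153 155 154 148 149 148 138 129 133 143 147 145 147 151 148]
 [149 149 148 148 148 148 144 140 130 135 142 147 146 149 149 149]
 [143 143 143 144 144 144 141 137 128 134 131 134 145 144 149 146]
 [122 122 123 123 128 125 124 118 121 122 116 117 129 141 148 147]
 [114 112 115 112 113 113 114 112 115 117 114 117 121 143 149 149]
 [116 115 113 113 114 114 112 115 118 112 112 115 121 140 149 151]
 [113 112 113 114 115 111 110 106 107 108 108 114 116 135 147 149]
 [111 113 112 110 111 111 103  85  89  92 105 109 111 128 137 144]
 [109 111 107 109 108 106 101  93  94  95  98 106 110 122 136 140]
 [105 106 109 107 110 107 107 106 106 107 107 109 108 118 129 140]
 [107 108 109 109 105 106 104 109 107 106 106 108 105 113 128 139]
 [109 107 109 104 108 105 105 110 109 108 106 106 108 113 129 139]
 [110 113 109 109 112 110 110 108 109 112 109 109 108 112 127 139]]
```

Emit:
step_arm(
  fingers=[0.2,0.2,0.2,0.2],
  delta_pos=[
    [0,-0.5,-1],
    [0,0,0],
    [0,0,0],
    [0,0,0],
  ],
  turn=[0,0,0,0],
)

```text
time_s: 9.28
position: [457.2, 166.1, 20.9]
eef_rot: [-0.003, 0.07, 0.998, -0.001]
wrist_force: [-3.8, -3.7, -1.5]
width: 29.7
gripper_force: 20.0
```

```bash
python3 g.py 5
```

```text
t 9.275 pos [457.1969 166.1121  20.8782] jig [-121.1317  101.6507] tgt [455.6859 161.6288  20.    ] tilt [-0.0061 -0.0025 -1.    ] turn 0.00041030815048959113 shift [ 0.8632 -4.6478  0.8984] shift in present axes [ 0.8651 -4.6474  0.8984] F [-3.7856 -3.6917 -1.4772] w 29.72581334316654 20.045544505119324
board near (array([-0.0044, 55.2784]), np.float64(1.0)) blade end (array([ 0.0134, 69.3189]), np.float64(1.0)) side (array([ 0.0886, 64.3847]), np.float64(1.0))
near edge slope,y@30 -0.003423085577139263 54.800682517062924 1.0
blade end x 70.0
side blade end 70.0
330 188
[[ 98 100 101 103 132 144 131 129 129 126 135 143 136 132 129 128]
 [138 140 141 142 141 143 143 135 128 128 137 148 146 147 144 148]
 [152 155 154 154 152 150 146 138 128 133 140 146 146 147 145 148]
 [149 147 147 146 148 148 145 139 129 134 142 147 146 148 148 149]
 [142 143 142 142 145 144 141 138 128 131 137 137 135 142 147 149]
 [124 125 122 122 125 125 124 119 120 120 117 118 123 137 143 148]
 [114 114 111 112 115 114 113 113 116 117 113 112 120 137 147 148]
 [114 112 113 111 114 114 114 115 115 114 113 115 119 136 148 151]
 [112 114 114 108 113 115 108 104 105 104 107 111 117 134 147 148]
 [112 114 109 110 109 112 102  95  87  91  98 110 110 123 138 141]
 [110 109 105 109 108 110  98  93  94  91  99 108 113 118 133 140]
 [106 105 105 105 110 107 106 105 106 106 104 107 111 115 131 143]
 [107 110 104 105 107 105 107 106 109 107 108 109 110 114 129 137]
 [107 111 107 106 103 107 104 109 108 110 109 105 107 112 127 136]
 [106 110 109 110 108 108 110 108 111 109 111 112 108 110 124 136]]
```

Emit:
step_arm(
  fingers=[0.2,0.2,0.2,0.2],
  delta_pos=[
    [-1,0.5,0],
    [0,0,0],
    [0,0,0],
    [0,0,0],
  ],
  turn=[0,0,0,0],
)

```text
time_s: 9.88
position: [457.9, 166.2, 20.8]
eef_rot: [-0.003, 0.07, 0.998, -0.002]
wrist_force: [-4.9, -4.3, -0.7]
width: 30.0
gripper_force: 20.1
```

Emit:
step_arm(
  fingers=[0.65,0.65,0.65],
  delta_pos=[
    [0,0,0],
    [0,0,0],
    [0,0,0],
  ],
  turn=[0,0,0],
)

```text
time_s: 10.25
position: [462.0, 168.2, 22.3]
eef_rot: [0.0, 0.069, 0.998, 0.0]
wrist_force: [0.2, -0.8, -0.9]
width: 55.3
gripper_force: 0.0
```

```bash
python3 g.py 6
```

```text
t 10.25 pos [461.9652 168.2324  22.2702] jig [-116.7073  104.4178] tgt [455.6859 161.6288  20.    ] tilt [ 0.0007  0.0006 -1.    ] turn 0.0015480135485561597 shift [ 5.2941 -7.4195  2.2617] shift in present axes [ 5.3056 -7.4112  2.2617] F [ 0.2301 -0.7605 -0.9438] w 55.27006346683367 0.0
board near (array([-0.0084, 55.2319]), np.float64(1.0)) blade end (array([ 0.0247, 69.1595]), np.float64(1.0)) side (array([ 0.0125, 70.8437]), np.float64(1.0))
near edge slope,y@30 -0.0071154278856971195 54.67341258531462 1.0
blade end x 70.5
side blade end 71.5
330 188
[[ 98  98  98 104 130 143 133 127 129 127 136 142 137 130 126 128]
 [140 140 143 138 145 142 141 134 128 130 137 145 146 143 144 148]
 [156 156 153 153 151 148 148 138 130 134 142 147 147 147 147 149]
 [148 147 146 148 148 148 146 139 132 135 145 148 149 149 147 147]
 [143 141 140 144 144 144 141 141 132 135 142 141 143 144 148 148]
 [124 123 123 121 124 126 128 123 118 121 120 120 122 137 145 146]
 [113 112 115 115 114 114 116 116 119 120 113 112 117 136 145 148]
 [112 113 113 111 114 114 112 111 114 116 112 113 115 135 150 151]
 [113 114 114 116 113 111 109 109 104 107 114 114 113 131 146 146]
 [112 110 113 108 109 112 107  95  91  93 102 110 110 118 133 142]
 [106 107 107 106 108 108 103  95  98  95  99 110 107 112 129 139]
 [106 106 105 106 107 108 108 104 107 107 104 106 109 114 130 140]
 [107 109 108 105 108 109 107 106 107 108 107 107 105 112 126 139]
 [109 108 107 110 105 107 108 107 106 107 108 108 104 110 121 135]
 [108 111 110 110 112 112 110 110 110 111 109 107 111 110 118 136]]
```

Emit:
step_arm(
  fingers=[0.65,0.65,0.65,0.8,1,1,1,1],
  delta_pos=[
    [0,0,-15],
    [0,0,-40],
    [0,0,-50],
    [0,0,-50],
    [-15,-30,-25],
    [-20,-40,0],
    [-20,-40,0],
    [-20,-40,0],
  ],
  turn=[0,0,0,0,0,0,0,0],
)

```text
time_s: 11.35
position: [515.3, 7.2, 203.5]
eef_rot: [0.001, 0.07, 0.998, 0.0]
wrist_force: [0.1, -0.5, 0.5]
width: 87.8
gripper_force: 0.0
```

Emit:
step_arm(
  fingers=[1,1,1,1,1,1,1,1],
  delta_pos=[
    [-20,-40,0],
    [-20,-30,0],
    [0,0,0],
    [0,0,0],
    [0,0,0],
    [0,0,0],
    [0,0,0],
    [0,0,0],
  ],
  turn=[0,0,0.18,0.18,0.18,0.18,0.18,0.18],
)

```text
time_s: 12.35
position: [544.7, -66.3, 203.2]
eef_rot: [0.0, 0.575, 0.818, 0.001]
wrist_force: [0.4, -0.1, 0.6]
width: 87.4
gripper_force: 0.0
```

Emit:
step_arm(
  fingers=[1,1,1,1],
  delta_pos=[
    [0,0,0],
    [0,0,0],
    [0,0,0],
    [0,0,0],
  ],
  turn=[0.18,0.18,0.13,0],
)

```text
time_s: 12.85
position: [544.8, -66.1, 202.9]
eef_rot: [-0.0, 0.754, 0.657, 0.0]
wrist_force: [-0.2, -0.2, -0.3]
width: 87.7
gripper_force: 0.0
```

```bash
python3 - <<'E'
from h import *
np.set_printoptions(precision=3,suppress=True)
plan((30,-157),125,yaw);print(bot.state()['joints'])
f=pickle.load(open('side6.pkl','rb'));
print((proj(f,[np.r_[w((x,-157)),118] for x in (5,55)])))
u,v=proj(f,np.r_[w((30,-130)),90])[0].astype(int);print(u-25,v-25)
t=pickle.load(open('top6.pkl','rb'));U,V=proj(t,np.r_[w((30,-130)),90])[0].astype(int);print(U-25,V-25)
cv2.imwrite('pics/p.png',np.hstack([cv2.resize(i,None,fx=8,fy=8,interpolation=cv2.INTER_CUBIC) for i in(t['pixels'][V-25:V+25,U-25:U+25],f['pixels'][v-25:v+25,u-25:u+25])]))
E
```

```text
t 12.85 pos [544.807 -66.114 202.88 ] jig [  -1.864 -116.018] tgt [ 570.618 -111.154  125.   ] tilt [ 0.001  0.001 -1.   ] turn 0.002829651014478518 shift [-41.027  31.83   77.87 ] shift in present axes [-41.117  31.714  77.87 ] F [-0.239 -0.181 -0.273] w 87.73022198755815 0.0
[-0.563  0.348  0.717  1.917 -0.275  0.975  0.143]
[[330.013 216.535]
 [346.14  215.847]]
312 193
329 179
```

View pics/p.png

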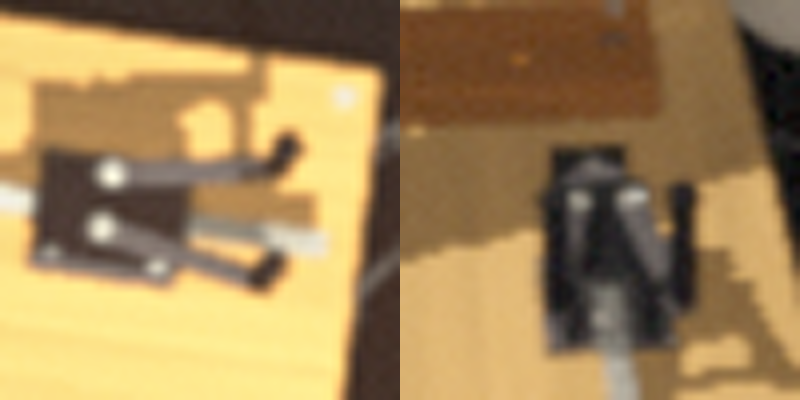

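```bash
python3 - <<'E'
from h import *
t=pickle.load(open('top6.pkl','rb'));s=pickle.load(open('side6.pkl','rb'))
print(inj(ray(t,np.array([(291,142),(275,263)])/8-.44+[329,179],118)),inj(ray(s,np.array([(682,185),(552,188)])/8-.44-[50,0]+[312,193],118)))
E
```

```text
[[  57.85522879 -159.47226821]
 [   7.04455153 -159.4795605 ]] [[  57.15963536 -156.24239211]
 [   6.86237867 -154.42816937]]
```

Emit:
step_arm(
  fingers=[1,1,1,1,1,1,1],
  delta_pos=[
    [-21,16,0],
    [-21,17,30],
    [0,0,30],
    [0,0,25],
    [0,0,25],
    [0,0,20],
    [0,0,0],
  ],
  turn=[0,0,0,0,0,0,0],
  force=20,
)

```text
time_s: 13.72
position: [570.8, -112.3, 71.2]
eef_rot: [-0.001, 0.754, 0.657, -0.001]
wrist_force: [-0.0, -0.3, 0.1]
width: 87.9
gripper_force: 0.0
```

Emit:
step_arm(
  fingers=[0.7,0.7,0.7],
  delta_pos=[
    [0,0,0],
    [0,0,0],
    [0,0,0],
  ],
  turn=[0,0,0],
)

```text
time_s: 14.1
position: [573.5, -112.9, 73.2]
eef_rot: [0.002, 0.754, 0.656, 0.001]
wrist_force: [4.5, -1.9, -2.4]
width: 62.6
gripper_force: 2.4
```

Emit:
step_arm(
  fingers=[0.7,0.6,0.5,0.4,0.36,0.36,0.36],
  delta_pos=[
    [0,1,0],
    [0,0,0],
    [0,0,0],
    [0,0,0],
    [0,0,0],
    [0,0,0],
    [0,0,0],
  ],
  turn=[0,0,0,0,0,0,0],
)

```text
time_s: 14.98
position: [573.9, -115.3, 73.1]
eef_rot: [0.002, 0.755, 0.656, 0.0]
wrist_force: [4.2, -6.1, 0.6]
width: 31.3
gripper_force: 11.2
```

```bash
python3 - <<'E'
from h import *
np.set_printoptions(precision=3,suppress=True)
plan((30,-157),73,yaw)
E
```

```text
t 14.975 pos [ 573.935 -115.298   73.055] jig [  33.864 -160.639] tgt [ 570.618 -111.154   73.   ] tilt [ 0.003 -0.003 -1.   ] turn -0.0002784355343823375 shift [ 3.639 -3.865  0.03 ] shift in present axes [ 3.638 -3.866  0.03 ] F [ 4.237 -6.058  0.599] w 31.34738217720269 11.185471618082374
```

Emit:
step_arm(
  fingers=[0.72,0.74,0.74,0.74],
  delta_pos=[
    [0,0,0],
    [0,0,0],
    [0,0,0],
    [0,0,0],
  ],
  turn=[0,0,0,0],
)

```text
time_s: 15.48
position: [573.3, -112.3, 72.5]
eef_rot: [0.0, 0.754, 0.656, 0.0]
wrist_force: [4.0, -0.1, 2.5]
width: 64.4
gripper_force: 1.9
```

Emit:
step_arm(
  fingers=[0.6,0.48,0.36,0.36,0.36,0.36],
  delta_pos=[
    [0,0,0],
    [0,0,0],
    [0,0,0],
    [0,0,0],
    [0,0,0],
    [0,0,0],
  ],
  turn=[0,0,0,0,0,0],
)

```text
time_s: 16.23
position: [573.9, -114.7, 72.7]
eef_rot: [0.002, 0.755, 0.656, 0.0]
wrist_force: [6.9, -6.3, -0.1]
width: 31.8
gripper_force: 11.2
```

```bash
python3 - <<'E'
from h import *
np.set_printoptions(precision=3,suppress=True)
plan((30,-157),73,yaw)
a=[]
for n in('top','side'):
    f=grab_frame(n);pickle.dump(f,open(n+'7.pkl','wb'))
    u,v=proj(f,np.r_[w((25,20)),30])[0].astype(int);print(n,u,v)
    a.append(cv2.resize(f['pixels'][v-28:v+28,u-26:u+26],None,fx=7.6,fy=7.6,interpolation=cv2.INTER_CUBIC))
cv2.imwrite('pics/m7.png',np.hstack(a))
E
```

```text
t 16.225 pos [ 573.903 -114.747   72.654] jig [  33.756 -160.098] tgt [ 570.618 -111.154   73.   ] tilt [ 0.003 -0.003 -1.   ] turn 0.00025087348500107964 shift [ 3.097 -3.754 -0.366] shift in present axes [ 3.098 -3.754 -0.366] F [ 6.876 -6.329 -0.092] w 31.793328686614018 11.192954184953123
top 310 202
side 332 210
```

View pics/m7.png

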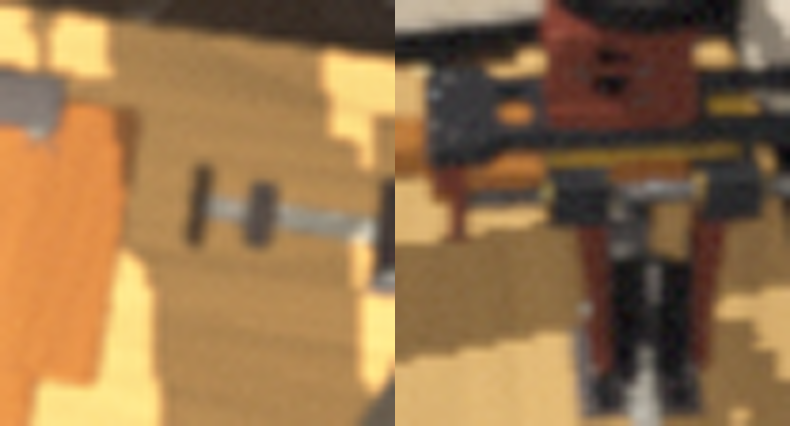

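Emit:
step_arm(
  fingers=[0.72,0.74,0.74,0.74],
  delta_pos=[
    [0,0,0],
    [0,0,0],
    [0,0,0],
    [0,0,0],
  ],
  turn=[0,0,0,0],
)

```text
time_s: 16.82
position: [572.7, -112.0, 72.1]
eef_rot: [-0.0, 0.754, 0.656, 0.0]
wrist_force: [4.4, 0.1, 1.9]
width: 64.2
gripper_force: 1.9
```

Emit:
step_arm(
  fingers=[0.6,0.48,0.36,0.36,0.36,0.36],
  delta_pos=[
    [0,0,0],
    [0,0,0],
    [0,0,0],
    [0,0,0],
    [0,0,0],
    [0,0,0],
  ],
  turn=[0,0,0,0,0,0],
)

```text
time_s: 17.58
position: [573.9, -114.4, 72.4]
eef_rot: [0.002, 0.755, 0.656, 0.0]
wrist_force: [8.7, -5.1, -1.9]
width: 31.7
gripper_force: 11.2
```

```bash
cat > j.py <<'E'
from h import *
import sys
def prof(f):
    ys=np.arange(-45,75,.5);r=[]
    for x in np.arange(26,38,1.):
        q=np.c_[np.full(len(ys),x),ys]@M.T+o;uv=proj(f,np.c_[q,np.full(len(q),34)]).astype(np.float32)
        r.append(cv2.remap(f['pixels'],uv[:,0][None],uv[:,1][None],cv2.INTER_LINEAR)[0])
    return ys,np.mean(r,0)
if len(sys.argv)>1: pickle.dump(grab_frame('top'),open(f'top{sys.argv[1]}.pkl','wb'))
for k in('1','7')+tuple(sys.argv[1:]):
    ys,p=prof(pickle.load(open(f'top{k}.pkl','rb')));b=p[:,2]
    print(k,'red per 2mm from -45:',b[::4].astype(int).tolist())
E
python3 j.py 8
```

```text
1 red per 2mm from -45: [238, 239, 236, 223, 198, 170, 150, 137, 131, 135, 147, 171, 200, 212, 222, 227, 230, 229, 224, 210, 178, 144, 122, 123, 167, 210, 242, 252, 254, 253, 253, 253, 253, 253, 253, 253, 253, 253, 253, 254, 252, 247, 237, 232, 228, 230, 231, 230, 229, 227, 227, 228, 228, 228, 228, 227, 226, 226, 226, 227]
7 red per 2mm from -45: [152, 153, 155, 155, 155, 154, 153, 152, 152, 153, 154, 156, 158, 159, 157, 143, 125, 106, 93, 88, 89, 94, 110, 129, 147, 161, 167, 167, 164, 159, 152, 132, 111, 92, 90, 102, 130, 157, 171, 179, 179, 180, 180, 180, 180, 180, 180, 179, 178, 174, 176, 183, 198, 214, 221, 225, 226, 226, 227, 227]
8 red per 2mm from -45: [152, 152, 153, 151, 150, 148, 147, 147, 149, 150, 152, 154, 156, 158, 160, 160, 159, 156, 155, 153, 147, 136, 118, 102, 94, 90, 88, 95, 108, 128, 147, 157, 164, 166, 164, 159, 151, 138, 115, 96, 92, 107, 135, 157, 175, 180, 182, 181, 179, 174, 177, 184, 199, 214, 221, 225, 226, 227, 227, 227]
```

Emit:
step_arm(
  fingers=[0.72,0.74,0.74,0.74],
  delta_pos=[
    [0,0,0],
    [0,0,0],
    [0,0,0],
    [0,0,0],
  ],
  turn=[0,0,0,0],
)

```text
time_s: 18.12
position: [572.6, -112.0, 72.0]
eef_rot: [-0.0, 0.754, 0.657, 0.0]
wrist_force: [4.2, 0.6, 2.1]
width: 64.3
gripper_force: 1.8
```

Emit:
step_arm(
  fingers=[0.6,0.48,0.36,0.36,0.36,0.36],
  delta_pos=[
    [0,0,0],
    [0,0,0],
    [0,0,0],
    [0,0,0],
    [0,0,0],
    [0,0,0],
  ],
  turn=[0,0,0,0,0,0],
)

```text
time_s: 18.88
position: [574.0, -114.4, 72.4]
eef_rot: [0.002, 0.755, 0.656, 0.0]
wrist_force: [8.1, -6.0, -3.0]
width: 31.8
gripper_force: 11.2
```

```bash
python3 j.py 9|tail -1; python3 g.py a | head -2
```

```text
9 red per 2mm from -45: [151, 152, 153, 152, 151, 149, 147, 147, 147, 148, 149, 150, 151, 153, 155, 157, 158, 157, 155, 153, 153, 154, 154, 155, 158, 160, 158, 144, 125, 109, 94, 89, 89, 96, 110, 130, 147, 159, 163, 166, 165, 161, 155, 137, 116, 97, 89, 103, 125, 149, 166, 181, 198, 214, 220, 225, 226, 227, 228, 227]
t 18.925 pos [ 573.9485 -114.3557   72.3755] jig [  33.7456 -159.7038] tgt [455.6859 161.6288  20.    ] tilt [ 0.0029 -0.0028 -1.    ] turn -1.57012343523939 shift [155.9158 256.8247  51.2644] shift in present axes [ 256.9296 -155.7429   51.2644] F [ 9.056  -4.9698 -3.7151] w 31.868439597157032 11.20694097597152
board near (array([ 0.1276, 47.7666]), np.float64(0.11)) blade end (array([ 0.5776, 35.2441]), np.float64(0.36)) side (array([ 0.0195, 68.5186]), np.float64(0.5178571428571429))
```

Emit:
step_arm(
  fingers=[0.72,0.76,0.76,0.76],
  delta_pos=[
    [0,0,0],
    [0,1,0],
    [0,0,0],
    [0,0,0],
  ],
  turn=[0,0,0,0],
)

```text
time_s: 19.52
position: [573.3, -111.9, 71.9]
eef_rot: [-0.001, 0.754, 0.657, -0.0]
wrist_force: [1.6, 0.1, 0.8]
width: 65.6
gripper_force: 0.8
```

Emit:
step_arm(
  fingers=[0.6,0.52,0.46,0.44,0.44,0.44],
  delta_pos=[
    [0,0,0],
    [0,0,0],
    [0,0,0],
    [0,0,0],
    [0,0,0],
    [0,0,0],
  ],
  turn=[0,0,0,0,0,0],
)

```text
time_s: 20.27
position: [573.9, -114.3, 72.1]
eef_rot: [0.001, 0.755, 0.656, -0.0]
wrist_force: [6.1, -3.7, -2.7]
width: 39.2
gripper_force: 8.2
```

```bash
python3 j.py b|tail -1; python3 -c "
from h import *
print(bot.state()['gripper_force'])"
```

```text
b red per 2mm from -45: [152, 153, 153, 152, 150, 149, 148, 148, 149, 149, 150, 150, 152, 153, 154, 153, 152, 150, 150, 150, 151, 153, 154, 155, 155, 156, 157, 158, 157, 155, 150, 135, 118, 103, 94, 90, 89, 92, 101, 115, 133, 147, 155, 158, 157, 147, 131, 109, 93, 88, 111, 145, 180, 209, 219, 225, 226, 227, 227, 227]
8.19999446219299
```

Emit:
step_arm(
  fingers=[0.4,0.36,0.36,0.36],
  delta_pos=[
    [0,0,0],
    [0,0,0],
    [0,0,0],
    [0,0,0],
  ],
  turn=[0,0,0,0],
)

```text
time_s: 20.82
position: [573.9, -114.6, 72.1]
eef_rot: [0.001, 0.755, 0.656, -0.0]
wrist_force: [5.4, -5.2, -2.3]
width: 32.2
gripper_force: 11.5
```

```bash
python3 j.py c|tail -1
```

```text
c red per 2mm from -45: [151, 151, 153, 151, 150, 149, 148, 147, 148, 148, 148, 149, 152, 154, 155, 154, 152, 150, 149, 149, 150, 151, 153, 155, 156, 157, 157, 157, 156, 155, 154, 151, 144, 128, 112, 97, 91, 89, 91, 98, 113, 132, 151, 160, 164, 153, 136, 111, 93, 88, 111, 145, 180, 208, 219, 225, 226, 227, 227, 227]
```

Emit:
step_arm(
  fingers=[0.6,0.76,0.76,0.76,0.76],
  delta_pos=[
    [0,0,0],
    [0,0,0],
    [0,0,0],
    [0,0,0],
    [0,0,0],
  ],
  turn=[0,0,0,0,0],
)

```text
time_s: 21.5
position: [572.8, -112.2, 71.8]
eef_rot: [-0.001, 0.754, 0.656, -0.0]
wrist_force: [1.8, 0.7, -0.1]
width: 67.0
gripper_force: 0.7
```

Emit:
step_arm(
  fingers=[0.68,0.64,0.61,0.6,0.6,0.6],
  delta_pos=[
    [0,0,0],
    [0,0,0],
    [0,0,0],
    [0,0,0],
    [0,0,0],
    [0,0,0],
  ],
  turn=[0,0,0,0,0,0],
)

```text
time_s: 22.25
position: [574.0, -113.5, 72.0]
eef_rot: [0.001, 0.755, 0.656, -0.0]
wrist_force: [5.4, -2.1, -3.7]
width: 53.1
gripper_force: 9.9
```

```bash
python3 j.py d|tail -1
```

```text
d red per 2mm from -45: [149, 151, 153, 151, 150, 148, 147, 147, 148, 148, 149, 149, 151, 152, 154, 152, 150, 150, 149, 149, 149, 150, 152, 153, 156, 157, 157, 157, 156, 155, 153, 154, 153, 146, 131, 115, 101, 91, 90, 91, 99, 116, 138, 153, 161, 152, 136, 112, 94, 89, 111, 145, 179, 209, 219, 225, 226, 227, 228, 227]
```

Emit:
step_arm(
  fingers=[0.59,0.58,0.575,0.575,0.575],
  delta_pos=[
    [0,0,0],
    [0,0,0],
    [0,0,0],
    [0,0,0],
    [0,0,0],
  ],
  turn=[0,0,0,0,0],
)

```text
time_s: 22.92
position: [574.0, -113.6, 72.0]
eef_rot: [0.001, 0.755, 0.656, -0.0]
wrist_force: [4.6, -2.5, -4.5]
width: 50.8
gripper_force: 10.4
```

```bash
python3 j.py e|tail -1; python3 - <<'E'
from h import *
f=pickle.load(open('tope.pkl','rb'))
print('board near',edge(f,36,-45,10,45,65),'far part',edge(f,36,48,65,45,65),'blade end',edge(f,36,55,85,62,80,'y'))
U,V=proj(f,np.r_[w((20,60)),30])[0].astype(int)
cv2.imwrite('pics/e.png',cv2.resize(f['pixels'][V-35:V+35,U-45:U+45],None,fx=8,fy=8,interpolation=cv2.INTER_CUBIC))
print(bot.state()['gripper_force'],bot.state()['width'])
E
```

```text
e red per 2mm from -45: [152, 152, 153, 152, 151, 150, 149, 148, 148, 147, 148, 150, 151, 154, 155, 154, 152, 150, 149, 148, 148, 149, 151, 153, 155, 156, 157, 157, 157, 156, 155, 155, 155, 152, 140, 123, 108, 96, 92, 91, 96, 108, 126, 142, 152, 148, 135, 110, 93, 89, 111, 146, 180, 208, 218, 225, 226, 227, 227, 227]
board near (array([-5.03897345e-03,  5.52280250e+01]), np.float64(0.9454545454545454)) far part (array([-0.52246532, 86.43307645]), np.float64(0.5882352941176471)) blade end (array([ 0.83613749, 17.43010003]), np.float64(0.4166666666666667))
10.43879308970645 50.64182570098069
```

View pics/e.png

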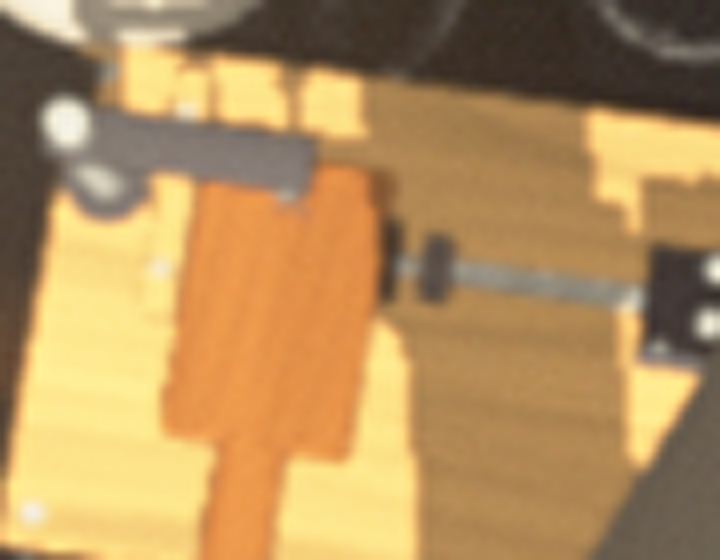

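```bash
python3 -c "
from rig import bot
print(bot.sign_off())"
```

```text
the job is handed in; nothing more can be done
None
```

The job is handed in. The board sits against the fence with its cross within about 1 mm of the needle tip, measured before clamping. The pad spring is about 8.3 mm (half) squashed. The gripper still holds the handles, squeezed to about 51 mm of the 62 mm open and 32 mm full-squeeze widths, because the ratchet reached the target force there. The arm was not sent near the jars or the tin.

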